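# Lay the cooking stone across the grill and switch it on

### The job

Take the cooking stone out of the wooden rack, lay it down flat on the worktop and let go, then take it again by its long sides and set it down level across the two rests of the tabletop grill, centred and square between the end lips. When it lies there and you have let go, flip the grill's toggle switch over to the green dot. Leave the grill switched off until then and do not push the other food and dishes about.

Things in the scene. Friction and masses are not known exactly. Their poses are not given: they have to be found in the camera images.
- stone_center (a point): Dark grey stone slab with steel end bands, 180 x 60 x 14 mm, 0.3 to 0.55 kg; the point is its centre. x axis = 14 mm thickness, y = 180 mm length, z = 60 mm width. It starts on a long edge in a rack slot (z up, lower edge 12 mm, top edge 72 mm above the worktop). Both faces and ends are alike. Flat on the worktop its centre is 7 mm up.
- rack: Fixed wooden rack: base 100 (x) x 165 (y) x 12 mm, six upright 10 mm dowels ending 52 mm above the worktop, at x = -30, 0, +30 and y = -55, +55 mm. They form two slots 20 mm wide along y; the stone stands in the one at x = -15 mm, the other is empty. Within 45 mm of the middle in y nothing stands beside the stone. Origin: centre of the underside.
- grill_seat (a point): Middle between the two rests of the fixed tabletop grill, level with their tops, 62 mm above the worktop; z up, y from rest to rest. Each rest is 92 mm deep (x) and runs from 64 to 99 mm out along +y and -y; then a lip, 99 to 107 mm, stands 12 mm higher. The 180 mm stone, lying along y, has 9 mm of room at each end; its centre is then 7 mm above this point.
- grill: The grill (cold), dark steel; origin: centre of its underside on the worktop, axes as grill_seat. Base 100 mm deep (x), 14 mm high; in the 128 mm gap between the rests lies a copper heating rod, top 30 mm above the worktop. Beyond the lip at the -y end is a black control box (84 mm in x, y from -107 to -167 mm, 50 mm high) with the toggle switch on top at x = 0, y = -137 mm.
- switch_tip (a point): Tip of the steel toggle bat, 13 mm thick, about 40 mm long; its pivot is 53 mm above the worktop, on the control box. Off, it leans towards the red dot (-x of the grill, tip 17 mm from the middle and 89 mm above the worktop); on, it leans as far towards the green dot (+x).
- free_spot (a point): Middle of the bare worktop in front of the grill, at worktop height, always in the same place; world axes. About 120 mm in x and 220 mm in y round it are clear, room to lay the stone down along y.
- switch (a joint): Angle of the toggle bat: 0 = off (red dot), 0.9 = on (green dot). It is held at either end and snaps over once pushed past its centre (0.45); about 1 N at the tip moves it.
- lemon_1_center (a point): Bystander to leave alone: lemon, 78 x 55 x 56 mm high; the point is its centre.
- onion_1_center (a point): Bystander to leave alone: red onion, 64 x 67 x 71 mm high; the point is its centre.
- tin_1_center (a point): Bystander to leave alone: squat tin can, 75 mm across, 58 mm high; the point is its centre.
- salt_dish_center (a point): Bystander to leave alone: small grey stone salt dish, 78 mm across, 21 mm high; the point is its centre.

How it is judged:
By the outcome, as a careful person would: the job done as asked, in the order asked, and still so for the second after the job is handed in, with the robot touching nothing.
It also fails if it takes over 72 s, if anything falls off the work surface, if the arm or the gripper's body presses on something with over 40 N, if the wrist force passes 120 N, or if a joint passes its speed limit or range.

### The arm

A 6-joint arm with a two-finger parallel gripper is mounted at the origin on a cart in front of the work surface, level with it; the furniture and walls round the work are solid. World frame = base frame: x ahead of the robot, y to its left, z up, the work surface at z = 0. Lengths are in m, angles in degrees, forces in N, time in s.
With the tool pointing down it reaches from about 0.25 to 0.775 m from the base axis. Payload 4 kg.
Tool frame: the origin (TCP) lies at the very end of the fingers, on their centre line; the grasp point (between the pads) lies 19 mm behind it (robot.grip_depth is the distance from the TCP to the grasp point, in m); z points along the fingers, y is the line along which they close (so a half turn about z gives the same grasp; the last joint's range is limited). The gripper opens to 85 mm and grips with 20 to 120 N. Pads are 22 mm wide; open, the fingers measure 114 mm over their backs; the gripper's body (76 mm by 85 mm) begins 54 mm behind the grasp point. The pads swing forward as they close: fully open they stand 13 mm farther back than shut.
Start: joints at [60.785, 4.996, 78.535, -0, 96.463, -5.907], TCP at [0.218, 0.505, 0.231] pointing down, gripper open.
Joint ranges: [-177.83, 177.83], [-43.37, 116.18], [15.69, 146.23], [-61.86, 241.86], [9.47, 152.12], [-147.06, 147.06]. Speed limits (degrees/s): [159.86, 159.86, 180, 180, 180, 180].

### API

Orientations are given as a 3x3 rotation matrix whose columns are the frame's x, y, z axes.
In Python, from bench import robot gives the robot as it stands. Calls block until the motion is done:
- robot.move_to(position, orientation): joint-space move of the TCP to a pose.
- robot.move_linear(position, orientation=None, rate=0.15): straight line of the TCP; orientation=None keeps the orientation; rate is the mean speed in m/s.
- robot.move_joints(angles): joint-space move.
- robot.grip(opening, force=None): finger opening in m; force is the grip in N (None keeps the last); returns when the fingers have stopped.
- robot.sleep(seconds).
- robot.ik(position, orientation): joint angles nearest the present ones, or None.
- robot.get_state(): the state.
- robot.snapshot(name): name is "scene" or "top"; returns a dict with "pixels" (480x640x3 uint8, blue, green, red), "fx", "fy", "cx", "cy" (pixels), "k1" (the pictures are not rectified: a ray, as slopes to the right and down, at radius r is drawn at 1 + k1 r^2 times it, then the intrinsics apply), "R" (3x3) and "t" (3): a world point X has camera coordinates R X + t. Camera axes: x right, y down, z forward; pixel columns grow to the right and rows downward; lengths in m; the calibration is good to about 2 mm. A picture is of the moment at which its call begins. There is no depth.
A pose or a line that the arm cannot do raises robot.PlanningError and nothing moves.
- robot.close_job(): hands the job in; it is judged then, once.
Trained networks look in a picture, given as the dict that the camera call returned (one of the last four; its "shot" number tells which), for a name from the list of things; names that differ only in an ending like _2 or _b are one class to them, and where a whole thing is asked for, a point or a joint stands for the part that bears it (a point fixed in the world has none). Each returns a list of dicts, best first, with "score" (0 to 1); they miss things now and then, are a little off and sometimes report something else, mostly with a low value. They report only what shows in the picture. A call takes as long as a camera call.
- robot.masks_of(picture, label): "region" (480x640 bool, what is visible of it) and "centre" ([column, row] in pixels, amid what is visible of it).
The state is a dict: "time": time; "joint_positions": joint angles; "qd": joint speeds; "effort": joint torques, N m; "position": TCP position; "orientation": TCP orientation; "ft_force": force on the tool from outside, world axes, zero at the start; "torque": the same for the moment, N m; "width": finger opening in m; "finger_force": force on a finger pad.
Only numpy, scipy, OpenCV 4.12 (cv2) and the standard library are available. Lean on these libraries where they do the work, as an engineer would, in place of code of your own. Each camera call takes 0.05 s, during which the arm holds its last target. There are 200 camera calls.

## Working session

There is one attempt and no reset: what is moved stays moved. The work goes in short steps, each a Python script; the robot and the scene stay as the last script left them, time stands still between calls to the robot, and variables do not carry over. Pictures are saved under pics/ and viewed, at most 10 in all, crops included, and the job is handed in when it is done.

```bash
ls; mkdir -p pics; cat > h.py <<'E'
import numpy as np, cv2
from bench import robot
def proj(s,X):
    c=(s["R"]@np.atleast_2d(X).T).T+s["t"]; a=c[:,:2]/c[:,2:]
    a=a*(1+s["k1"]*(a**2).sum(1,keepdims=True))
    return a*[s["fx"],s["fy"]]+[s["cx"],s["cy"]]
def ray(s,p):
    d=(np.array(p,float)-[s["cx"],s["cy"]])/[s["fx"],s["fy"]]; u=d.copy()
    for _ in range(20): u=d/(1+s["k1"]*(u@u))
    R=np.array(s["R"]); return -R.T@np.array(s["t"]), R.T@np.array([*u,1])
def at_z(s,p,z):
    o,d=ray(s,p); return o+d*(z-o[2])/d[2]
E
python3 - <<'E'
from h import *
print(robot.get_state())
for n in ("scene","top"):
    s=robot.snapshot(n); s["R"]=np.array(s["R"]); s["t"]=np.array(s["t"])
    cv2.imwrite(f"pics/{n}0.png",s["pixels"])
    print(n,-s["R"].T@s["t"],s["R"].round(3).tolist(),s["fx"],s["k1"])
    for l in ["stone_center","rack","grill","switch","lemon_1_center","onion_1_center","tin_1_center","salt_dish_center"]:
        for m in robot.masks_of(s,l)[:2]:
            print(l,round(m["score"],2),np.round(m["centre"]),m["region"].sum(),at_z(s,m["centre"],0.03).round(3))
            np.save(f"/tmp/{n}_{l}.npy",m["region"]) if m is not None else 0
E
```

```text
pics
{'time': 0.0, 'joint_positions': array([ 6.07863694e+01,  5.04116351e+00,  7.86274454e+01,  1.32268251e-03,
        9.64618908e+01, -5.90795185e+00]), 'qd': array([ 0.02498151,  0.04764596,  0.00105843, -0.07020049, -0.03520197,
       -0.05905674]), 'effort': array([ 6.85162399e-05, -3.51880431e+01, -3.13267457e+01, -2.68677186e-04,
        1.10898202e-02, -2.05288961e-05]), 'position': array([0.21735618, 0.50467881, 0.23009561]), 'orientation': array([[-9.18408045e-01,  3.95632888e-01, -1.13166675e-03],
       [ 3.95634423e-01,  9.18405954e-01, -1.97674991e-03],
       [ 2.57262206e-04, -2.26318935e-03, -9.99997406e-01]]), 'ft_force': array([0.57701612, 0.10261895, 0.03169494]), 'torque': array([-0.00785863,  0.01440916,  0.01103005]), 'finger_force': 0.0, 'width': 0.08539477188402105}
scene [-0.15644177 -0.70047326  0.87821874] [[0.714, -0.7, -0.013], [-0.436, -0.43, -0.791], [0.548, 0.571, -0.612]] 608.8888429696391 0.04179696621115685
stone_center 0.89 [231. 209.] 1283 [0.537 0.305 0.03 ]
rack 0.69 [236. 223.] 1096 [0.511 0.252 0.03 ]
grill 0.86 [346. 262.] 5250 [ 0.589 -0.
[... 292 characters left out ...]
salt_dish_center 0.92 [324. 361.] 1113 [ 0.36  -0.187  0.03 ]
top [0.46274015 0.08115913 1.03530131] [[0.011, -1.0, 0.01], [-0.993, -0.012, -0.115], [0.115, -0.008, -0.993]] 433.6311243659334 -0.052268540432678694
stone_center 0.59 [230. 259.] 866 [0.527 0.284 0.03 ]
rack 0.92 [218. 254.] 2175 [0.538 0.313 0.03 ]
grill 0.78 [361. 226.] 4971 [ 0.609 -0.019  0.03 ]
switch 0.4 [413. 235.] 29 [ 0.589 -0.143  0.03 ]
lemon_1_center 0.93 [273. 156.] 519 [0.775 0.19  0.03 ]
lemon_1_center 0.38 [229. 260.] 829 [0.525 0.286 0.03 ]
onion_1_center 0.95 [312. 147.] 588 [0.798 0.096 0.03 ]
tin_1_center 0.57 [424. 282.] 994 [ 0.479 -0.166  0.03 ]
salt_dish_center 0.66 [428. 326.] 841 [ 0.378 -0.174  0.03 ]
```

```bash
python3 - <<'E'
import cv2
a=cv2.imread("pics/top0.png")[120:360,170:470]; cv2.imwrite("pics/t0c.png",cv2.resize(a,(750,600),interpolation=2))
a=cv2.imread("pics/scene0.png")[150:400,150:450]; cv2.imwrite("pics/s0c.png",cv2.resize(a,(720,600),interpolation=2))
E
```

```text
(no output)
```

View pics/t0c.png

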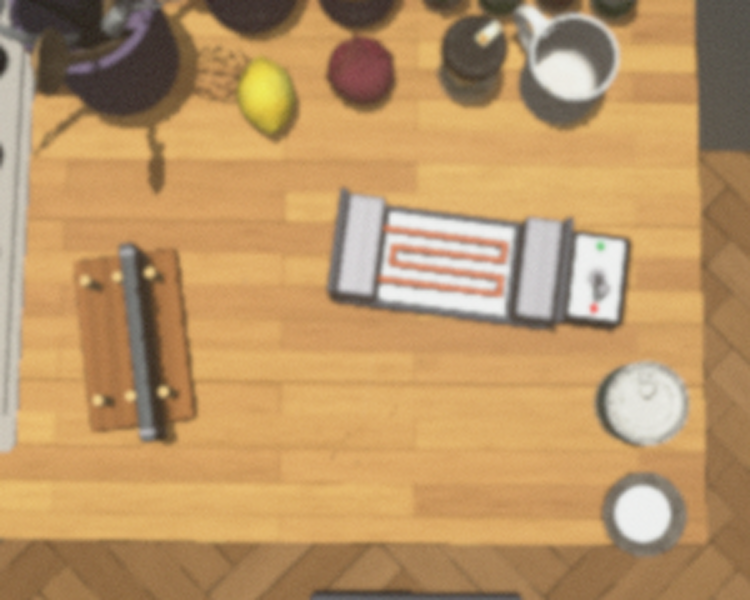

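View pics/s0c.png

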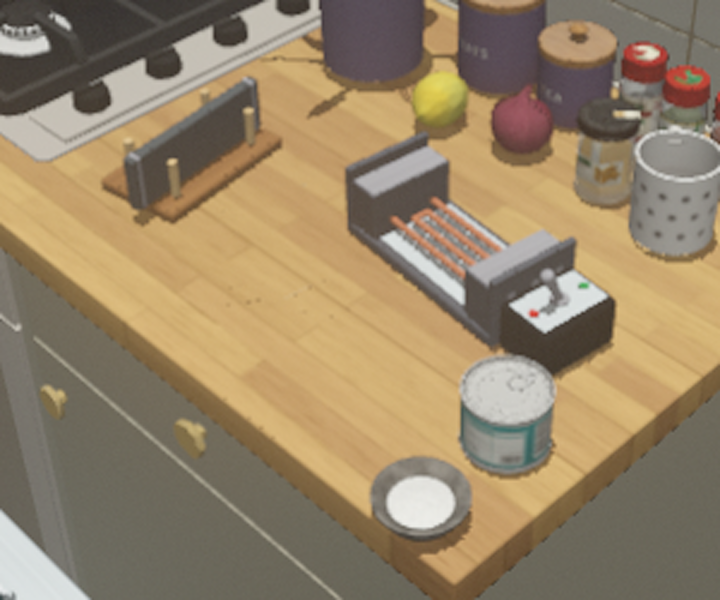

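The top view shows the rack left, with the stone from crop (127,247) to (150,437), so rack +x points to world +y. The grill lies across the middle with its control box to the right, red dot at (594,309), green at (600,246), so grill +x is roughly world +x. The scene view agrees. Next I fit poses from the corner points.

```bash
cat > fit.py <<'E'
from h import *
from scipy.optimize import least_squares
S={n:robot.snapshot(n) for n in("scene","top")}
T=lambda c,r:np.array([170+(c+.5)/2.5-.5,120+(r+.5)/2.5-.5]); C=lambda c,r:np.array([150+(c+.5)/2.4-.5,150+(r+.5)/2.4-.5])
def W(p,L):
    c,s=np.cos(p[2]),np.sin(p[2]); L=np.array(L,float)/1000
    return np.c_[p[0]+c*L[:,0]-s*L[:,1],p[1]+s*L[:,0]+c*L[:,1],L[:,2]]
def fit(obs,p0):
    f=lambda p:np.concatenate([(proj(S[n],W(p,[L]))[0]-px) for n,px,L in obs])
    r=least_squares(f,p0,loss="soft_l1"); print(r.x[:2].round(4),np.degrees(r.x[2]).round(2),"res",f(r.x).reshape(-1,2).round(1).tolist()); return r.x
if __name__=="__main__":
    g=[("top",T(342,188),(46,107,74)),("top",T(331,298),(-46,107,74)),("top",T(573,219),(46,-107,74)),("top",T(557,327),(-46,-107,74)),("top",T(630,237),(42,-167,50)),("top",T(619,327),(-42,-167,50)),
       ("scene",C(348,172),(-46,107,74)),("scene",C(428,135),(46,107,74)),("scene",C(575,240),(46,-107,74)),("scene",C(612,297),(42,-167,50))]
    G=fit(g,[.6,0,-.1])
    r=[("top",T(86,281),(30,-55,52)),("top",T(117,276),(0,-55,52)),("top",T(151,271),(-30,-55,52)),("top",T(98,400),(30,55,52)),("top",T(131,396),(0,55,52)),("top",T(164,391),(-30,55,52))]
    R=fit(r,[.52,.3,1.6])
    st=[("top",T(127,247),(0,-90,72)),("top",T(150,437),(0,90,72)),("scene",C(135,160),(0,90,72)),("scene",C(250,84),(0,-90,72))]
    P=fit(st,[.52,.28,1.6])
    np.savez("poses.npz",G=G,R=R,P=P)
    c,s=np.cos(R[2]),np.sin(R[2]); print("stone in rack mm",1000*np.array([[c,s],[-s,c]])@(P[:2]-R[:2]))
    box=lambda x0,x1,y0,y1,z0,z1:[[x,y,z] for x in(x0,x1) for y in(y0,y1) for z in(z0,z1)]
    tiles=[]
    for n,(r0,c0) in {"top":(180,180),"scene":(170,180)}.items():
        k=4;im=cv2.resize(S[n]["pixels"],None,fx=k,fy=k,interpolation=2)
        for p,b in [(G,box(-46,46,99,107,62,74)),(G,box(-46,46,-107,-99,62,74)),(G,box(-42,42,-167,-107,0,50)),(G,box(-50,50,-107,107,0,14)),(R,box(-50,50,-82.5,82.5,0,12)),(P,box(-7,7,-90,90,12,72))]:
            q=(proj(S[n],W(p,b))*k+k/2).astype(int)
            for i in range(8):
                for j in(1,2,4):
                    if not i&j: cv2.line(im,tuple(map(int,q[i])),tuple(map(int,q[i|j])),(0,255,0),1)
        tiles.append(im[r0*k:(r0+145)*k,c0*k:(c0+265)*k])
        cv2.imwrite(f"pics/ov_{n}.png",cv2.resize(tiles[-1],(800,438),interpolation=cv2.INTER_AREA))
E
python3 fit.py
```

```text
[0.6104 0.0108] -7.06 res [[-1.6, 0.6], [-2.9, -3.3], [-0.1, 1.0], [1.7, -2.0], [0.6, 0.9], [1.1, 0.7], [-0.6, -3.0], [-1.8, -2.2], [0.7, -0.1], [3.3, 0.6]]
[0.5365 0.3042] 98.43 res [[-0.2, -0.2], [0.4, 0.0], [-0.3, 0.3], [0.1, 0.0], [0.0, -0.2], [-0.0, 0.1]]
[0.5299 0.2871] 99.48 res [[-0.6, -1.7], [0.6, 2.0], [-1.4, 0.7], [2.3, -3.0]]
stone in rack mm [-15.98423892   9.0429815 ]
```

View pics/ov_top.png

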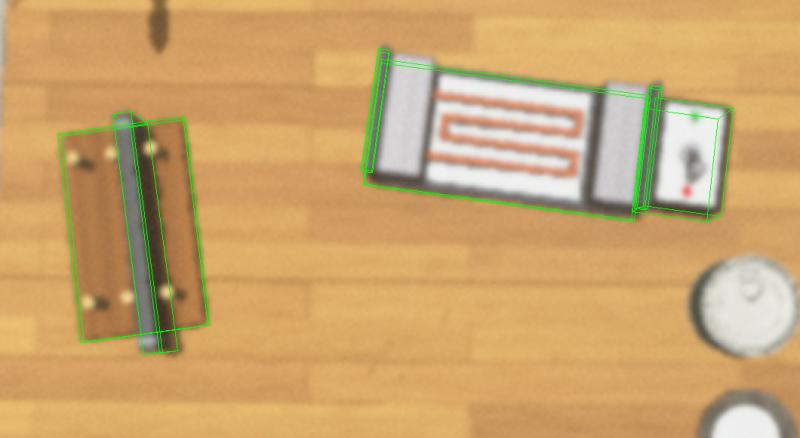

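View pics/ov_scene.png

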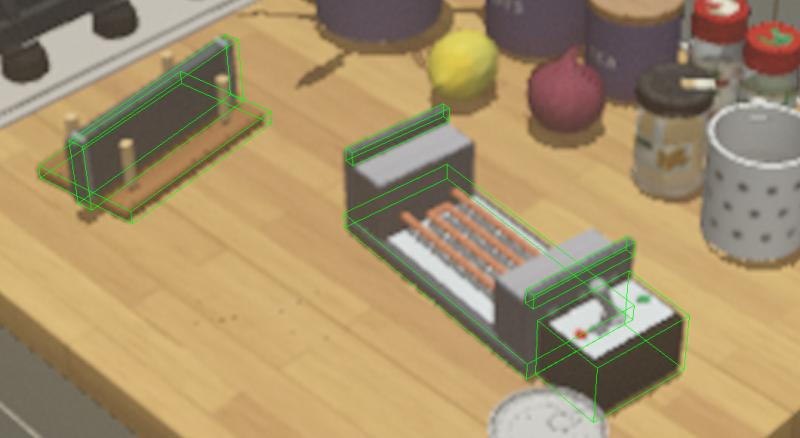

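Both overlays sit on the picture to within about 1–2 mm, though some of my "lip" clicks were really base corners. I'll refit with those relabelled and check that the planned poses are reachable.

```bash
sed -i 's/T(331,298),(-46,107,74)/T(331,298),(-50,107,7)/; s/T(557,327),(-46,-107,74)/T(557,327),(-50,-107,7)/' fit.py; python3 fit.py
cat >> h.py <<'E'
def down(yaw):  # tool pointing down, tool y along world direction yaw (rad)
    y=np.array([np.cos(yaw),np.sin(yaw),0]); z=np.array([0,0,-1.]); return np.c_[np.cross(y,z),y,z]
def tilt(th,az,flip=1): # tool axis azimuth az, th below horizontal
    z=np.array([np.cos(th)*np.cos(az),np.cos(th)*np.sin(az),-np.sin(th)]); x=flip*np.array([-np.sin(az),np.cos(az),0]); return np.c_[x,np.cross(z,x),z]
E
python3 - <<'E'
from h import *
s=robot.snapshot("top")
print("front edge",at_z(s,(170+330/2.5,120+542/2.5),0),at_z(s,(170+150/2.5,120+540/2.5),0))
d=np.load("poses.npz");P=d["P"];G=d["G"];R=d["R"]
for k in(0,np.pi): 
    q=robot.ik([P[0],P[1],.042],down(R[2]+k)); print("rack",k,None if q is None else np.round(q))
for x in(.40,.42,.44):
  for az in(0,np.pi):
    for f in(1,-1):
      for th in (40,45,50):
        z=tilt(np.radians(th),az,f)[:,2]; p=np.array([x,.04,.03])-.0*z
        for dz in(0,.15):
            q=robot.ik(p+[0,0,dz],tilt(np.radians(th),az,f)); print(x,round(az),f,th,dz,None if q is None else np.round(q))
E
```

```text
[0.6123 0.0098] -7.13 res [[-1.2, -0.2], [-1.6, 0.9], [0.3, 0.2], [-3.1, 1.5], [1.0, 0.2], [1.5, 0.0], [0.3, -3.2], [-0.9, -2.3], [1.6, -0.2], [4.1, 0.4]]
[0.5365 0.3042] 98.43 res [[-0.2, -0.2], [0.4, 0.0], [-0.3, 0.3], [0.1, 0.0], [0.0, -0.2], [-0.0, 0.1]]
[0.5299 0.2871] 99.48 res [[-0.6, -1.7], [0.6, 2.0], [-1.4, 0.7], [2.3, -3.0]]
stone in rack mm [-15.98423892   9.0429815 ]
front edge [0.34773537 0.11522166 0.        ] [0.34734057 0.28440601 0.        ]
rack 0 [ 23.  18.  86.  -0.  77. -75.]
rack 3.141592653589793 [ 23.  18.  86.  -0.  77. 105.]
0.4 0 1 40 0 None
0.4 0 1 40 0.15 None
0.4 0 1 45 0 [ -6. -39. 146.   8.  29. -11.]
0.4 0 1 45 0.15 None
0.4 0 1 50 0 [ -5. -36. 142.   6.  34.  -9.]
0.4 0 1 50 0.15 None
0.4 0 -1 40 0 None
0.4 0 -1 40 0.15 None
0.4 0 -1 45 0 None
0.4 0 -1 45 0.15 None
0.4 0 -1 50 0 None
0.4 0 -1 50 0.15 None
0.4 3 1 40 0 None
0.4 3 1 40 0.15 None
0.4 3 1 45 0 None
0.4 3 1 45 0.15 None
0.4 3 1 50 0 None
0.4 3 1 50 0.15 None
0.4 3 -1 40 0 [ -1.  31.  83.  -1. 116.  -1.]
0.4 3 -1 40 0.15 [ -1.  22.  77.  -1. 131.  -2.]
0.4 3 -1 45 0 [ -2.  28.  86.  -1. 1
[... 1001 characters left out ...]
8.  22. -11.]
0.44 0 1 45 0.15 [ -5. -41. 129.   4.  48.  -6.]
0.44 0 1 50 0 [ -4. -27. 138.   6.  29.  -8.]
0.44 0 1 50 0.15 [ -4. -38. 125.   3.  53.  -5.]
0.44 0 -1 40 0 None
0.44 0 -1 40 0.15 None
0.44 0 -1 45 0 None
0.44 0 -1 45 0.15 None
0.44 0 -1 50 0 None
0.44 0 -1 50 0.15 None
0.44 3 1 40 0 None
0.44 3 1 40 0.15 None
0.44 3 1 45 0 None
0.44 3 1 45 0.15 None
0.44 3 1 50 0 None
0.44 3 1 50 0.15 None
0.44 3 -1 40 0 [ -1.  36.  76.  -1. 118.  -1.]
0.44 3 -1 40 0.15 [ -1.  27.  70.  -1. 133.  -2.]
0.44 3 -1 45 0 [ -1.  32.  79.  -1. 114.  -1.]
0.44 3 -1 45 0.15 [ -1.  24.  72.  -1. 129.  -2.]
0.44 3 -1 50 0 [ -1.  28.  82.  -1. 110.  -1.]
0.44 3 -1 50 0.15 [ -1.  21.  74.  -1. 125.  -2.]
```

```bash
python3 - <<'E'
from h import *
d=np.load("poses.npz");P=d["P"];R=d["R"]
O=down(np.radians(98.9)); p=np.array([P[0],P[1],.042])
robot.move_to(p+[0,0,.10],O); robot.move_linear(p,O)
robot.grip(0.0,70); s=robot.get_state(); print(s["time"],s["width"],s["finger_force"],s["position"],s["ft_force"])
robot.move_linear(p+[0,0,.20],O,rate=.15)
s=robot.get_state(); print(s["time"],s["width"],s["finger_force"],s["position"],s["ft_force"])
cv2.imwrite("pics/a.png",robot.snapshot("scene")["pixels"])
E
```

```text
4.075 0.012735354585952532 69.21733260154724 [0.53003307 0.28787022 0.04250623] [0.383019   2.897926   1.54109429]
5.5583 0.012876876851722788 68.77197504043579 [0.5293455  0.28672639 0.24023508] [ 0.40549244 -0.74235288 -4.88810331]
```

View pics/a.png

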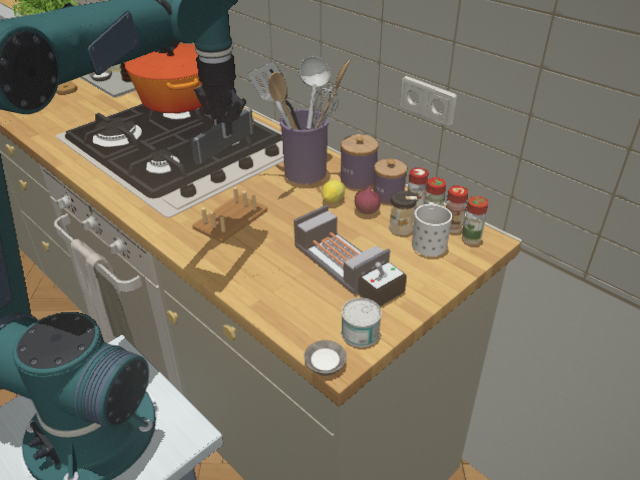

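The stone is lifted cleanly (it hangs in the gripper at about (222,135); the rack is empty). Next I tilt it, bring its lower edge to the worktop at the free spot, and let it down.

```bash
python3 - <<'E'
from h import *
th=np.radians(45); O=tilt(th,np.pi,-1); p=np.array([.417,.035,.034])
robot.move_to(p+[0,0,.18],O); robot.move_linear(p,O)
robot.sleep(.3); f0=robot.get_state()["ft_force"][2]
for i in range(12):
    p[2]-=.001; robot.move_linear(p,O,rate=.02); robot.sleep(.05)
    s=robot.get_state(); 
    if s["ft_force"][2]-f0>1.5: break
print(s["time"],p,s["position"],s["ft_force"],f0,s["width"])
np.save("lay.npy",p); cv2.imwrite("pics/b.png",robot.snapshot("scene")["pixels"][150:400,150:450])
E
```

```text
10.525 [0.417 0.035 0.027] [0.41696812 0.0350201  0.0269776 ] [ 0.25272385  0.46590215 -3.96911257] -6.2047959654850455 0.012928741831414582
```

View pics/b.png

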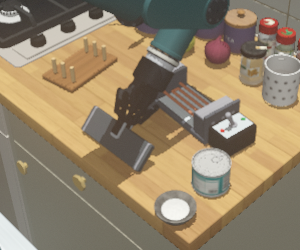

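The stone stands tilted with its lower edge touching the worktop (crop (118,140)), and the arm is clear of the grill. Now I release and withdraw.

```bash
python3 - <<'E'
from h import *
th=np.radians(45); O=tilt(th,np.pi,-1); p=np.load("lay.npy")
robot.grip(.028); print(robot.get_state()["width"],robot.get_state()["ft_force"])
robot.move_linear(p-.07*O[:,2],O,rate=.35)
robot.move_linear(p-.07*O[:,2]+[0,0,.12],O,rate=.3)
robot.move_joints([35,5,78,0,96,0])
s=robot.snapshot("top"); m=robot.masks_of(s,"stone_center"); print(robot.get_state()["time"],[(x["score"],x["centre"]) for x in m])
r=m[0]["region"]; pts=np.argwhere(r)[:,::-1].astype(np.float32)
w=np.array([at_z(s,q,.014)[:2] for q in pts]); print(w.mean(0),cv2.minAreaRect((w*1000).astype(np.float32)))
t=robot.snapshot("scene"); m=robot.masks_of(t,"stone_center"); print([(x["score"],x["centre"]) for x in m])
cv2.imwrite("pics/c.png",cv2.resize(s["pixels"][180:340,250:450],(800,640),interpolation=2)[:600])
E
```

```text
0.028003388223901256 [ 0.79016869  0.28578837 -2.08132088]
13.15 [(0.94, [339.2, 303.6])]
[0.433773   0.03432476] ((434.8688049316406, 34.186580657958984), (60.36234664916992, 178.1510009765625), 0.5778033137321472)
[(0.79, [272.8, 294.5])]
```

View pics/c.png

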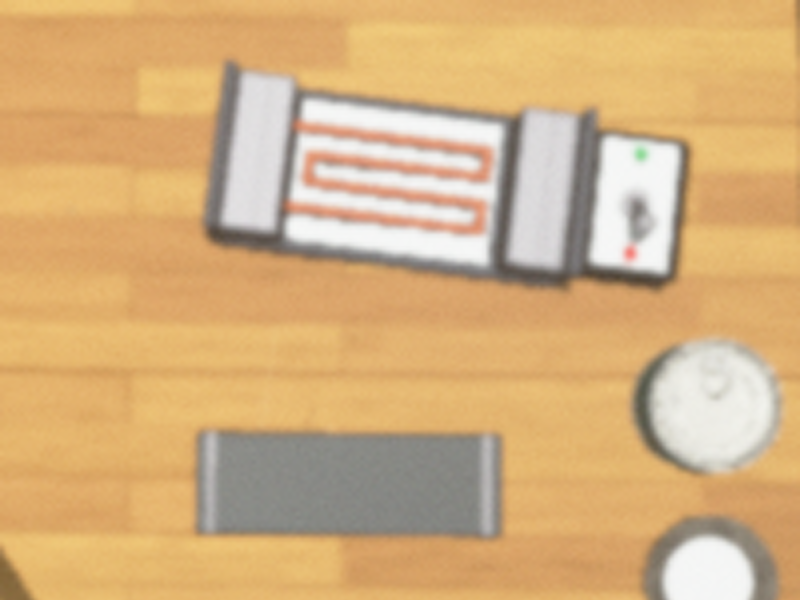

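The stone lies flat and free at about (0.435, 0.034), yaw about 0.6°, crop corners (198,430)–(500,535). I'll refine the grill pose from this view, find the fingertip height by touching bare worktop, then take the stone by its long sides.

```bash
cat > fit2.py <<'E'
from fit import *
K=lambda c,r:np.array([250+(c+.5)/4-.5,180+(r+.5)/4-.5])
o=[(K(229,62),(46,107,74)),(K(597,111),(46,-107,74)),(K(297,75),(46,64,62)),(K(525,108),(46,-64,62)),(K(507,269),(-46,-64,62)),(K(222,233),(-46,99,62)),(K(688,141),(42,-167,50)),(K(570,287),(-50,-107,7)),(K(207,238),(-50,107,7))]
G=fit([("top",a,b) for a,b in o],[.612,.01,-.12]); np.save("G.npy",G)
fit([("top",a,b) for a,b in [(K(198,431),(30,90,14)),(K(500,433),(30,-90,14)),(K(500,536),(-30,-90,14)),(K(198,535),(-30,90,14))]],[.43,.03,0])
sc=lambda c,r:np.array([180+c*265/800.,170+r*265/800.])
f=[("scene",sc(346,151),(-46,107,74)),("scene",sc(447,105),(46,107,74)),("scene",sc(634,240),(46,-107,74)),("scene",sc(689,316),(42,-167,50)),("scene",sc(527,378),(-50,-107,0)),("scene",sc(346,227),(-50,107,0))]
fit(f,G)
fit(f+[("top",a,b) for a,b in o],G)
E
python3 fit2.py
python3 - <<'E'
from h import *
O=down(0); p=np.array([.435,.175,.03])
print([None if (q:=robot.ik(x,down(y+k))) is None else np.round(q) for x,y in(((.435,.034,.0),.01),((.61,.01,.06),-.124),((.57,-.12,.08),-.124)) for k in(0,np.pi)])
robot.grip(.060); robot.move_to(p+[0,0,.08],O); robot.move_linear(p,O); robot.move_linear([p[0],p[1],.010],O,rate=.08)
robot.sleep(.2); f0=robot.get_state()["ft_force"][2]; z=.010
while z>-.012:
    z-=.001; robot.move_linear([p[0],p[1],z],O,rate=.03); s=robot.get_state()
    if s["ft_force"][2]-f0>3: break
print(s["time"],z,s["position"],s["ft_force"],f0,s["width"])
robot.move_linear(p+[0,0,.08],O)
E
```

```text
[0.6114 0.0075] -6.68 res [[-0.7, 0.3], [1.3, 0.2], [1.1, 0.6], [-0.3, -0.5], [-0.4, -1.0], [-0.7, -1.2], [2.0, -0.4], [-1.6, 0.7], [0.2, 1.4]]
[0.4335 0.0345] 0.33 res [[-0.6, 0.0], [0.7, -0.1], [0.8, 0.0], [-0.9, -0.0]]
[0.6104 0.0087] -7.3 res [[0.2, -1.4], [-1.0, -0.7], [0.6, 0.7], [0.3, 0.0], [-0.2, 0.4], [-0.2, -0.0]]
[0.6109 0.0082] -6.93 res [[0.4, -1.2], [-0.9, -0.6], [1.1, 0.5], [1.0, -0.3], [0.5, 0.4], [-0.0, 0.1], [-0.9, 0.3], [1.1, 0.6], [0.9, 0.6], [-0.6, -0.2], [-0.8, -0.7], [-1.0, -1.2], [1.8, 0.1], [-1.9, 1.0], [-0.1, 1.4]]
[array([ -3.,   1., 111.,  -0.,  69.,  -4.]), None, array([-4., 18., 83., -0., 79.,  3.]), None, array([-17.,  13.,  86.,  -0.,  80., -10.]), None]
19.95 -0.006 [ 0.43504945  0.17501499 -0.00504663] [-2.28216053 -0.50938085  5.94090464] 0.6582136915321938 0.059961128700581526
```

```bash
python3 - <<'E'
from h import *
a=np.radians(.45); O=down(a); p=np.array([.434,.0344,-.004])
robot.grip(.085); robot.move_to(p+[0,0,.10],O); robot.move_linear(p,O,rate=.1)
s=robot.get_state(); print(s["ft_force"],s["position"])
robot.grip(.0,80); s=robot.get_state(); print(s["time"],s["width"],s["finger_force"],s["ft_force"])
robot.move_linear(p+[0,0,.16],O,rate=.12)
G=np.array([.6109,.0082,np.radians(-6.93)]); O=down(G[2]); g=np.array([G[0],G[1],.064])
robot.move_to(g+[0,0,.09],O); robot.move_linear(g+[0,0,.02],O,rate=.12)
s=robot.get_state(); print(s["time"],s["width"],s["finger_force"],s["ft_force"],s["torque"])
for n in("top","scene"): np.save(f"/tmp/h_{n}.npy",t:=robot.snapshot(n)["pixels"])
cv2.imwrite("pics/d.png",cv2.resize(t[180:320,270:430],(686,600),interpolation=2))
E
```

```text
[ 0.12615164 -0.5322589   0.4121871 ] [ 0.43474652  0.03443017 -0.00328477]
23.3833 0.057399198870958845 89.44055914878845 [-1.91947114  0.03357006  5.4209869 ]
26.35 0.05800987392118847 88.16417813301086 [ 0.30109563  0.18802274 -4.89516777] [ 0.01904837 -0.07848769 -0.07036644]
```

View pics/d.png

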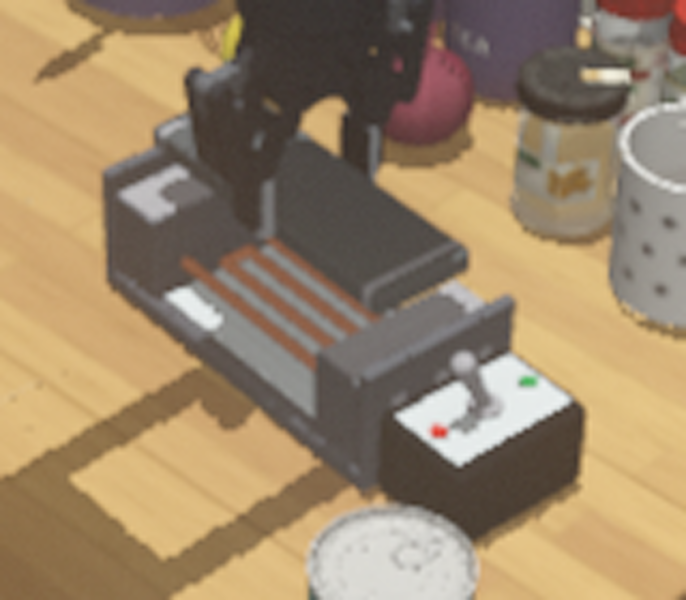

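The stone hangs level and square above the rests between the lips (near end at (415,275)). Next I lower to contact, release and check.

```bash
python3 - <<'E'
from h import *
G=np.array([.6109,.0082,np.radians(-6.93)]); O=down(G[2]); g=np.array([G[0],G[1],.064])
robot.move_linear(g,O,rate=.06); robot.sleep(.3); f0=robot.get_state()["ft_force"][2]
while g[2]>.054:
    g[2]-=.0007; robot.move_linear(g,O,rate=.02); robot.sleep(.05); s=robot.get_state()
    if s["ft_force"][2]-f0>2.5: break
print(s["time"],g,s["ft_force"],f0)
robot.grip(.085); robot.move_linear(g+[0,0,.13],O,rate=.15); robot.move_joints([35,5,78,0,96,0])
from fit import proj,W
s=robot.snapshot("top"); m=robot.masks_of(s,"stone_center")[0]
w=np.array([at_z(s,q,.076)[:2] for q in np.argwhere(m["region"])[:,::-1]]); print(robot.get_state()["time"],m["score"],cv2.minAreaRect((w*1000).astype(np.float32)))
cv2.imwrite("pics/e.png",cv2.resize(s["pixels"][185:285,280:440],(800,500),interpolation=2))
E
```

```text
29.6333 [0.6109 0.0082 0.0584] [-1.22970181  0.34645497  1.49106122] -4.1839589896685645
32.7417 0.73 ((585.5786743164062, -126.40677642822266), (6.7598443031311035, 11.285480499267578), 89.29961395263672)
```

View pics/e.png

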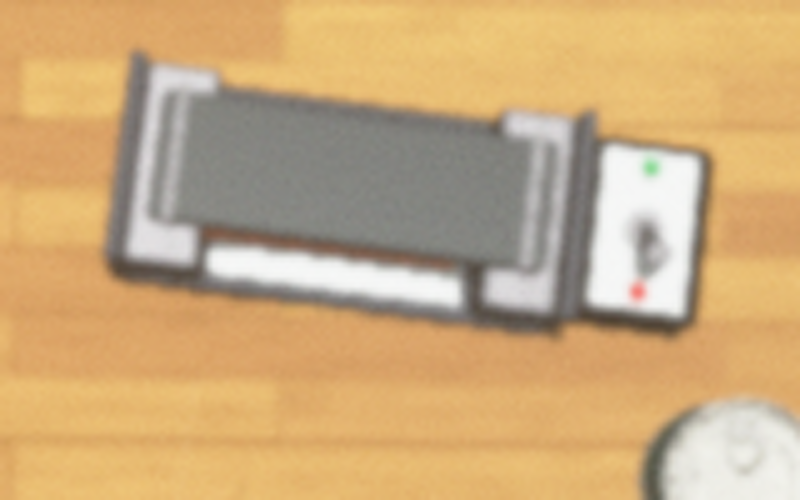

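The stone lies square, with about 9 mm to each lip (ends at x≈158 and 548, lips at 138 and 572). The switch is still on red. I'll close the gripper and push the bat towards green in small steps.

```bash
python3 - <<'E'
from h import *
a=np.radians(-6.93); O=down(a); c,s_=np.cos(a),np.sin(a)
P=lambda x,y,z:np.array([.6109+c*x-s_*y,.0082+s_*x+c*y,z])
robot.grip(0.0,40); robot.move_to(P(-.052,-.137,.17),O); robot.move_linear(P(-.052,-.137,.077),O)
robot.sleep(.2); f0=robot.get_state()["ft_force"]; L=[]
for x in np.arange(-.048,.0001,.002):
    robot.move_linear(P(x,-.137,.077),O,rate=.05); s=robot.get_state(); f=(s["ft_force"]-f0)@[c,s_,0]; L.append((round(x*1000),round(f,1)))
    if f<-8: break
print(L)
robot.move_linear(P(x-.03,-.137,.077),O); robot.move_linear(P(x-.03,-.137,.2),O,rate=.25); robot.move_joints([35,5,78,0,96,0])
t=robot.snapshot("scene"); u=robot.snapshot("top"); print(robot.get_state()["time"])
cv2.imwrite("pics/f.png",np.hstack([cv2.resize(t["pixels"][180:340,270:430],(400,400),interpolation=2),cv2.resize(u["pixels"][160:320,280:440],(400,400),interpolation=2)]))
E
```

```text
[(-48, np.float64(0.1)), (-46, np.float64(0.7)), (-44, np.float64(-0.3)), (-42, np.float64(-0.0)), (-40, np.float64(-0.1)), (-38, np.float64(-0.3)), (-36, np.float64(-0.2)), (-34, np.float64(-3.2)), (-32, np.float64(-3.9)), (-30, np.float64(-0.5)), (-28, np.float64(-0.6)), (-26, np.float64(-0.8)), (-24, np.float64(0.2)), (-22, np.float64(0.5)), (-20, np.float64(0.4)), (-18, np.float64(-0.2)), (-16, np.float64(0.0)), (-14, np.float64(0.4)), (-12, np.float64(-0.1)), (-10, np.float64(-1.2)), (-8, np.float64(0.6)), (-6, np.float64(0.4)), (-4, np.float64(-3.3)), (-2, np.float64(-8.8))]
45.25
```

View pics/f.png

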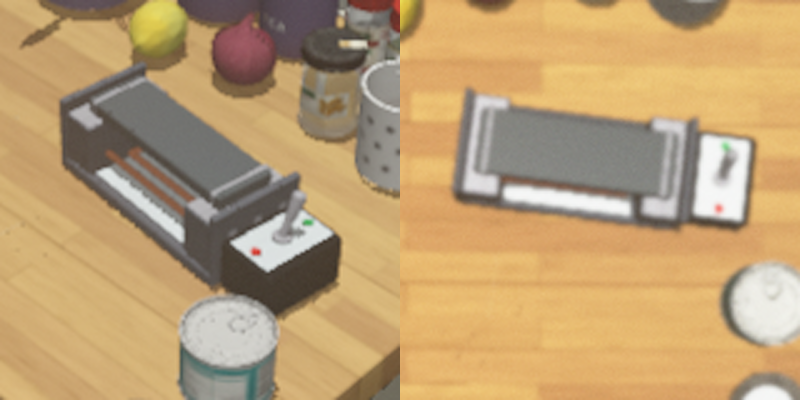

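The bat now leans to the green dot (left (295,215), right (727,155)), the stone lies level and square, and the bystanders are where they were. I'm handing in.

```bash
python3 -c "
from bench import robot
print(robot.close_job())"
```

```text
the job is handed in; nothing more can be done
None
```

The job is handed in after about 45 s of robot time: the stone was laid flat, regrasped by its long sides and set level and centred on the grill rests, the switch was then flipped to green, and the other items stayed put; no verdict came back.

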